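# Show the trainee which ear tip the probe takes

### The job

Show the trainee which ear tip goes on the hand probe. First point at the slim nose end of the black hand probe, then at the compartment of the open ear-tip box at the left end of its front row: each time bring the closed or open fingertips, centred, to a stop directly above the spot, no more than about four centimetres over it and without touching anything, and keep them there for at least one second. Then push the box's lid down until it is fully shut, leaving the box standing where it is, lifting nothing and disturbing nothing else.

Things in the scene. Friction and masses are not known exactly. Their poses are not given: they have to be found in the camera images.
- tip_box: Low clear compartment box of ear tips, 97 mm deep (x), 151 mm wide (y), rim 29 mm high, 0.5 kg, loose. Origin: centre of underside; +x to the rear (hinge side), +y to the left seen from the robot, z up; front turned at most 20 degrees from the robot. Inside, 2 rows (front, rear) of 4 compartments, each 44 mm deep, 36 mm wide. The lid stands open at the rear.
- compartment (a point): Centre of the compartment at the left end of the front row, at rim height: box frame (-21.5, +55.5, 29) mm. Axes as the box's. To point at it: tool point (TCP, midway between the finger pads) within 18 mm horizontally of this spot, fingertips above the rim and at most about 40 mm over it.
- tip_box_lid (a joint): Angle of the thin clear lid: 0 = shut, flat on the rim; 1.57 = upright; 2.0 = its limit, leaning back. Starts at 1.75 to 1.95. The hinge runs along the box's y at box x = +51 mm, z = 30 mm. It is stiff: the lid does not fall but stays at any angle where it is left and must be pushed the whole way; a slow push of under 2 N near the free edge moves it.
- lid_edge (a point): Middle of the lid's free edge on its outer face (top when shut), 98 mm from the hinge; when shut at box frame (-47.5, 0, 31) mm. The lid is 2.4 mm thick, 151 mm wide, with a 10 mm lip and a 22 mm wide snap tab along the free edge pointing inwards (down when shut). Axes as the box's when shut; they turn with the lid.
- probe: Black hand probe of an ear tester lying on the desk, 143 mm long, up to 27 mm thick, flattened underneath so that it does not roll, 0.12 kg, loose. Origin: under its middle; +x along it towards the slim nose with the small ear tip, z up. It must not be touched.
- probe_nose (a point): Point on the probe's axis just behind the small tip at its slim nose end: 64 mm from its middle, 14 mm above the desk; the probe's top around it is at most 27 mm above the desk. Axes as the probe's. To point at it: tool point (TCP) within 22 mm horizontally of this spot, fingertips above the probe and at most about 40 mm over it.
- otoscope: Bystander: otoscope lying on its side, 138 x 67 x 28 mm, light handle and black head, behind the work. Origin: centre of underside.
- tuning_fork: Bystander: aluminium tuning fork lying flat, 182 x 34 x 13 mm, behind the work. Origin: centre of underside.
- tip_jar: Bystander: jar of foam ear tips with a screw lid, 49 mm across, 57 mm tall, behind the work. Origin: centre of underside.
Not all that is in view belongs to the job. There is more than one size of the probe; the one meant has the size given above.

How it is judged (in metres and radians):
On the way, in this order (a step that is already met when the one before it is completed fails the run):
1. the fingertips dwell just above the probe's nose, touching nothing, the lid still open (horizontal distance between the grasp point and probe_nose below 0.022 m and contact force between the arm and anything else below 0.2 N and value of joint tip_box_lid above 1.6 rad and z of the grasp point in the frame of probe_nose between 0.025 and 0.085 m), for 0.9 s.
2. the fingertips dwell just above the left compartment of the front row, touching nothing, the lid still open (horizontal distance between the grasp point and compartment below 0.018 m and contact force between the arm and anything else below 0.2 N and value of joint tip_box_lid above 1.6 rad and z of the grasp point in the frame of compartment between 0.018 and 0.072 m), for 0.9 s.
At the end, for the whole second after the job is handed in: The lid is shut (within 0.06 rad, about 6 mm at its free edge), the box stands flat and at rest within 40 mm of where it began, the probe lies within 12 mm of where it began and otoscope, tuning fork and jar within 20 mm of theirs (value of joint tip_box_lid below 0.06 rad and height (world z) of tip_box below 0.006 m and angle between tip_box's own z axis and vertical below 0.05 rad and distance of tip_box from where it was at the start of the episode below 0.04 m and linear speed of tip_box below 0.02 m/s and distance of probe from where it was at the start of the episode below 0.012 m and distance of each of otoscope, tuning_fork, tip_jar from where it was at the start of the episode below 0.02 m); the robot touches nothing.
It fails at once if the robot touches the probe (contact force between the arm and probe above 0.3 N).
It fails at once if the robot touches the compartments' side of the box while the lid is still open (contact force between the arm and tip_box above 0.5 N and value of joint tip_box_lid above 1.6 rad and x of the grasp point in the frame of tip_box below 0.03 m).
It fails at once if the box is lifted, tipped up or shoved more than 40 mm (height (world z) of tip_box above 0.02 m or angle between tip_box's own z axis and vertical above 0.25 rad or distance of tip_box from where it was at the start of the episode above 0.04 m).
It fails at once if the probe or a bystander is shifted (distance of probe from where it was at the start of the episode above 0.012 m or distance of any of otoscope, tuning_fork, tip_jar from where it was at the start of the episode above 0.02 m).
It also fails if it takes over 72 s, if anything falls off the work surface, if the arm or the gripper's body presses on something with over 40 N, if the wrist force passes 120 N, or if a joint passes its speed limit or range.

### The arm

A 7-joint arm with a two-finger parallel gripper is mounted at the origin on a cart in front of the work surface, level with it; the furniture and walls round the work are solid. World frame = base frame: x ahead of the robot, y to its left, z up, the work surface at z = 0. Lengths are in mm, angles in rad, forces in N, time in s.
With the tool pointing down it reaches from about 350 to 900 mm from the base axis. Payload 7.2 kg.
Tool frame: the origin (TCP) lies between the finger pads, 19 mm behind the fingertips; this is the grasp point; z points along the fingers, y is the line along which they close (so a half turn about z gives the same grasp; the last joint's range is limited). The gripper opens to 88 mm and grips with 3 to 60 N. Pads are 20 mm wide; open, the fingers measure 115 mm over their backs; the gripper's body (75 mm by 178 mm) begins 61 mm behind the grasp point.
Start: joints at [-1.379, 0.411, -0.013, 1.596, 0.006, 1.134, -0.082], TCP at [160.564, 604.026, 241.353] pointing down, gripper open.
Joint ranges: [-2.95, 2.95], [-0.29, 1.99], [-1.47, 1.44], [0.14, 2.54], [-1.03, 4.17], [0.13, 1.85], [-2.86, 2.86]. Speed limits (rad/s): [2.39, 2.39, 3.01, 3.01, 3.14, 3.14, 3.14].

### API

Orientations are given as [roll, pitch, yaw] about the fixed x, y, z axes, in that order (R = Rz(yaw) Ry(pitch) Rx(roll)).
In Python, from workcell import robot gives the robot as it stands.
- The arm moves only by the tool move_arm, never from a script. Its argument "targets" is one flat list of numbers, 6 for each row, row after row: the shift along the tool's x, y, z as a fraction of full scale, then the turn, a rotation vector about the tool's x, y, z as a fraction of full scale. A call has exactly 10 rows; each row shifts and turns the commanded pose from where the row before left it, along the tool's axes as they then stand; what a row does not reach is not made up. Full scale, the value 1, is 250 mm for a shift and 45 degrees for a turn. A row lasts 1/8 s, in which the tool goes at most 62.5 mm and 10.7 degrees, less where a joint would pass 70% of its speed; a pose out of reach is approached as far as the arm can. A call with a number of a shift or a turn outside -1 to 1 is refused whole. A call with a gripper value outside its range is refused whole. "fingers" is the closure in counts, from 0 (fully open) to 255 (shut), set as the call begins (left out, the last holds). The fingers move at their own pace and stop on an object; "newtons" is the grip in N (left out, the last holds). Time passes only in rows, so rows that do not move let the fingers close, or fill a call up. It gives the time, the measured TCP pose, the force, the opening and the grip force at its end, in the units of the state.
- robot.sense(): the state, without advancing time (a new reading comes with each control period).
- robot.capture(name): name is "side" or "top" or "wrist"; returns the picture (420x560x3 uint8, blue, green, red); there is no depth.
- robot.get_calibration(name): a dict with "fx", "fy", "cx", "cy" (pixels), "rvec" (rotation vector, rad) and "tvec" (3), from world to camera coordinates, as OpenCV has them; the wrist camera has in their place "tool_from_camera" (4x4, takes a point from camera to tool coordinates, whose origin is the TCP and whose axes are the flange's). Camera axes: x right, y down, z forward; pixel columns grow to the right and rows downward; lengths in mm; the calibration is good to about 2 mm. The wrist camera is an equidistant fisheye: a pixel r from the principal point sees the ray r / f radians off the axis. A picture is of the moment at which its call begins: read the wrist's pose just before it. get_calibration takes no time and is no camera call.
- robot.job_done(): hands the job in; it is judged then, once.
The state is a dict: "t": time; "q": joint angles; "qvel": joint speeds; "joint_efforts": joint torques, N m; "tool_pos": TCP position; "eef_rot": TCP orientation; "wrist_force": force on the tool from outside, world axes, zero at the start; "moment": the same for the moment, N m; "width": finger opening in mm; "grip_force": force on a finger pad.
Only numpy, scipy, OpenCV 4.12 (cv2) and the standard library are available. Lean on these libraries where they do the work, as an engineer would, in place of code of your own. Each camera call takes 0.05 s, during which the arm holds its last target. There are 200 camera calls.

## Working session

There is one attempt and no reset: what is moved stays moved. The work goes in short steps, Python scripts to look and compute and a tool call to move; the robot and the scene stay as the last step left them, time stands still between calls to the robot, and variables do not carry over. Pictures are saved under pics/ and viewed, at most 10 in all, crops included, and the job is handed in when it is done.

Besides the shell and the picture viewer there is one more tool, called after "Request:" by a JSON object that holds its "fn" and its "kwargs". move_arm: Moves the arm, as the interface text tells. Shift numbers are shares of 250 mm and turn numbers shares of 45 degrees, none past 1 either way. Its arguments: {"type":"object","properties":{"targets":{"type":"array"},"fingers":{"type":"number"},"newtons":{"type":"number"}},"required":["targets"]}

```bash
mkdir -p pics; cat > h.py <<'E'
import numpy as np, cv2
from scipy.spatial.transform import Rotation as R
from workcell import robot
def cam(n):
    c=robot.get_calibration(n);K=np.array([[c['fx'],0,c['cx']],[0,c['fy'],c['cy']],[0,0,1.]])
    return K,np.array(c['rvec'],float).ravel(),np.array(c['tvec'],float).ravel()
def ray(n,u,v,z):
    K,r,t=cam(n);M=cv2.Rodrigues(r)[0];o=-M.T@t
    d=M.T@np.linalg.inv(K)@np.array([u,v,1.]);return o+d*(z-o[2])/d[2]
def proj(n,P):
    K,r,t=cam(n);return cv2.projectPoints(np.array(P,float).reshape(-1,1,3),r,t,K,None)[0].reshape(-1,2)
E
python3 - <<'E'
from h import *
s=robot.sense();print(s['t'],s['tool_pos'],s['eef_rot'],s['wrist_force'])
for n in('top','side'):
    im=robot.capture(n);cv2.imwrite(f'pics/{n}0.png',im)
    K,r,t=cam(n);print(n,K[0,0],-cv2.Rodrigues(r)[0].T@t)
cv2.imwrite('pics/top0b.png',cv2.resize(cv2.imread('pics/top0.png'),(800,600)))
E
```

```text
0.0 [160.51629914 603.54764819 240.54144264] [-3.14004549e+00  1.55184406e-04  2.88179090e+00] [0.32297451 1.05108736 0.25610758]
top 379.79335581743135 [375.78782959   3.2626372  964.53495061]
side 387.5416890857575 [ 546.81717922 -653.90794566  599.46459347]
```

View pics/top0b.png

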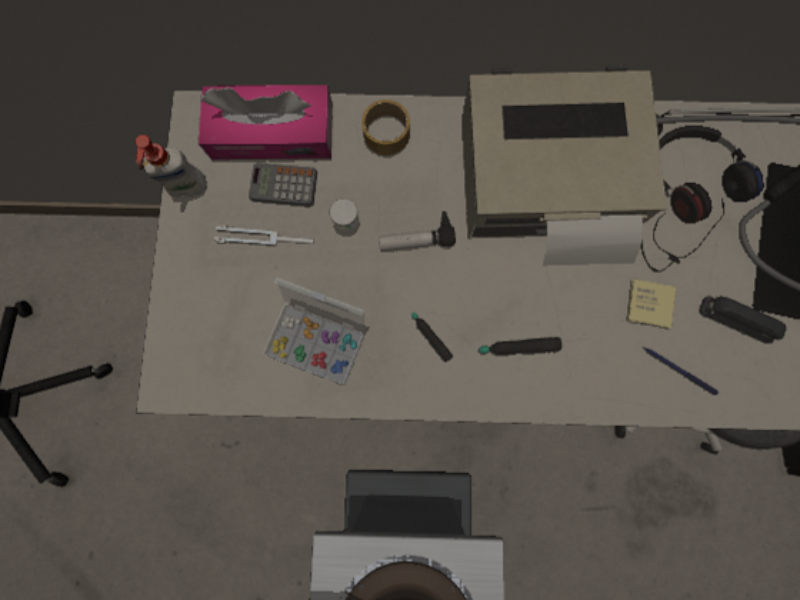

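View pics/side0.png

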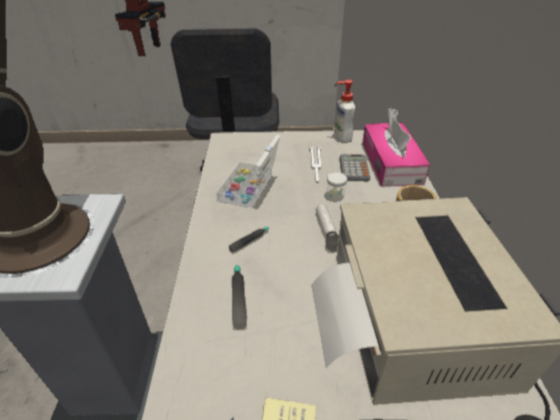

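The top view (800-px scale) shows the box at about (315,340), with its lid at the rear leaning back. There are two black probes: A at (432,337), about 58 px or 103 mm long, and B at (520,347), about 82 px or 145 mm long. B fits the 143 mm given, and its nose is the teal end at the left, about (485,350). I'll confirm this in an enlarged crop.

```bash
python3 - <<'E'
from h import *
im=cv2.imread('pics/top0.png')
c=im[190:275,180:400];c=cv2.resize(c,None,fx=3.6,fy=3.6,interpolation=cv2.INTER_CUBIC);c=cv2.convertScaleAbs(c,alpha=1.3)
for u in range(180,400,20): cv2.putText(c,str(u),(int((u-180)*3.6),10),0,.35,(0,0,255),1)
for v in range(200,275,10): cv2.putText(c,str(v),(0,int((v-190)*3.6)+4),0,.35,(0,0,255),1)
cv2.imwrite('pics/crop0.png',c)
hsv=cv2.cvtColor(im,cv2.COLOR_BGR2HSV)
g=((hsv[...,2]<70)|((hsv[...,1]>90)&(abs(hsv[...,0].astype(int)-80)<15))).astype(np.uint8)
g[:200]=0;g[275:]=0;g[:,:280]=0;g[:,400:]=0
n,l,st,ce=cv2.connectedComponentsWithStats(g)
for i in range(1,n):
    if st[i,4]<100: continue
    p=np.argwhere(l==i)[:,::-1].astype(float)
    W=np.array([ray('top',u,v,13)[:2] for u,v in p]);m=W.mean(0)
    e=np.linalg.svd(W-m,full_matrices=False)[2][0];d=(W-m)@e
    print(st[i],'len',np.ptp(d),'ends',m+e*d.min(),m+e*d.max(),'mid',m+e*(d.min()+d.max())/2)
E
```

```text
[289 219  28  34 268] len 101.9390115607255 ends [5.25265049e+02 5.66684281e-02] [446.55594447 -64.72325914] mid [485.91049649 -32.33329536]
[335 236  58  13 511] len 144.92877435280866 ends [ 478.48544886 -261.21974573] [ 463.21101238 -117.09812617] mid [ 470.84823062 -189.15893595]
```

View pics/crop0.png

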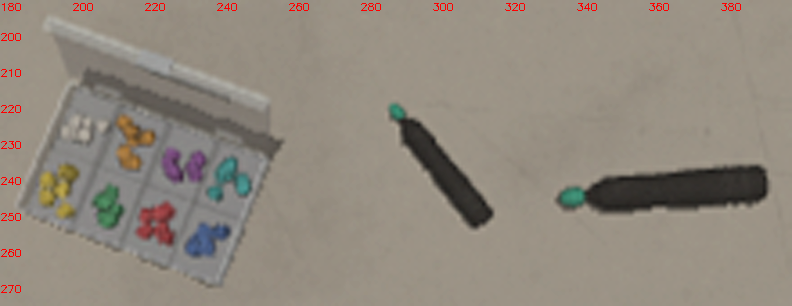

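The crop confirms it: B, at (333–391, 236–248), is the full-size 145 mm probe with its nose at the left end. The rim corners read at roughly FL (185,247.5), FR (239,269), RR (255.6,233) and RL (200,213.6). The lid's free edge runs from (193,195) to (254.4,218).

```bash
python3 - <<'E'
from h import *
px=dict(FL=(185,247.5),FR=(238.9,269.2),RR=(255.6,233),RL=(200,213.6))
P={k:ray('top',*v,29)[:2] for k,v in px.items()}
for k in P: print(k,P[k].round(1))
b=np.array([(-48.5,75.5),(-48.5,-75.5),(48.5,-75.5),(48.5,75.5)]);w=np.array(list(P.values()))
print([round(np.linalg.norm(w[i]-w[i-1])) for i in range(4)])
bc=b[:2]-b[:2].mean(0);f=w[0]-w[1];psi=np.arctan2(-f[0],f[1])
B=b-b.mean(0);W=w-w.mean(0);psi2=np.arctan2((B[:,0]*W[:,1]-B[:,1]*W[:,0]).sum(),(B*W).sum())
for ps in(psi,psi2):
    c,s=np.cos(ps),np.sin(ps);M=np.array([[c,-s],[s,c]])
    o=w.mean(0); of=w[:2].mean(0)+M@[48.5,0]
    print('psi',np.degrees(ps),'o',o,of,'comp',M@[-21.5,55.5]+o, M@[-21.5,55.5]+of)
for z in(120,125): print('lid edge',z,ray('top',193,195,z)[:2],ray('top',254.4,217.8,z)[:2])
# side-view check
c,s=np.cos(psi2),np.sin(psi2);M=np.array([[c,-s],[s,c]])
pt=[np.r_[M@q+o,29] for q in b]+[np.r_[M@[51+98*np.cos(np.pi-th) ,y]+o,30+98*np.sin(th)] for th in(1.75,1.95) for y in(75,-75)]
print(proj('side',pt).round(1))
im=cv2.imread('pics/side0.png')
pp=proj('side',pt);
x=im[120:260,200:330];x=cv2.resize(x,None,fx=4.2,fy=4.2,interpolation=cv2.INTER_CUBIC)
for i,(u,v) in enumerate(pp): cv2.circle(x,(int((u-200)*4.2),int((v-120)*4.2)),3,(0,0,255) if i<4 else (255,0,0) if i<6 else (0,255,0),-1)
q=proj('side',[[464.1,-125.5,14]])[0];cv2.circle(x,(int((q[0]-200)*4.2),int((q[1]-120)*4.2)),3,(0,255,255),-1)
cv2.imwrite('pics/side_c.png',x);print(q)
E
```

```text
FL [446.7 253.3]
FR [397.2 118.2]
RR [486.6  81. ]
RL [532.  221.9]
[91, 144, 97, 148]
psi -20.115084642436326 o [465.60896328 168.61445595] [467.48160594 169.06296856] comp [464.50721712 228.12316251] [466.37985978 228.57167512]
psi -19.68969979877821 o [465.60896328 168.61445595] [467.60418426 169.40154327] comp [464.06543712 228.11334273] [466.0606581  228.90043004]
lid edge 120 [559.38492056 219.48442719] [510.08789698  77.48609291]
lid edge 125 [558.29794902 218.20430379] [509.29278443  77.04665902]
[[237.8 161.3]
 [213.5 192.7]
 [250.1 200.1]
 [271.1 167.2]
 [277.6 135.9]
 [256.  167.1]
 [284.7 138.9]
 [264.  170.6]]
[235.71050422 269.30618988]
```

View pics/side_c.png

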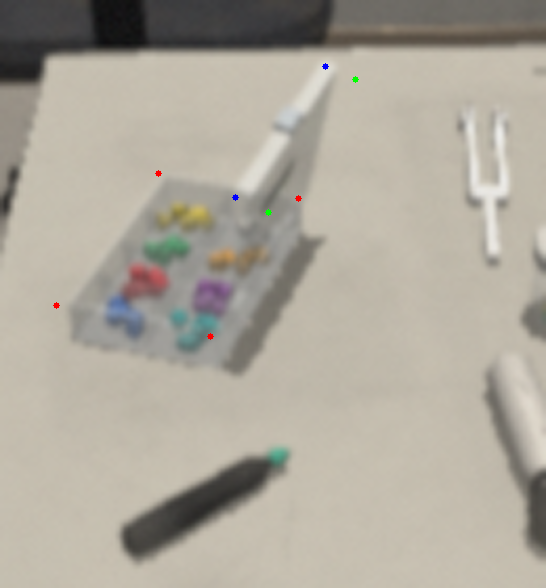

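Request:
{"fn": "move_arm", "kwargs": {"targets": [-0.2,0,0,0,0,0,-0.2,0,0,0,0,0,-0.2,0,0,0,0,0,-0.2,-0.05,0,0,0,0,0,-0.2,0,0,0,0,0,-0.2,0,0,0,0,0,-0.2,0,0,0,0,0,-0.2,0,0,0,0,0,-0.2,0,0,0,0,0,0,0,0,0,0], "fingers": 255}}

```text
t: 1.35
tool_pos: [285.8, 295.8, 241.3]
eef_rot: [-3.141, -0.0, 2.879]
wrist_force: [0.0, 0.4, -0.0]
width: 0.6
grip_force: 0.0
```

The side view shows the projected rim dots about 4 px up and left of the real rim, so the top-view estimate may be off by roughly 8 mm. I'll settle that with the wrist camera from nearby.

Request:
{"fn": "move_arm", "kwargs": {"targets": [-0.14,-0.18,0,0,0,0,-0.14,-0.18,0,0,0,0,-0.14,-0.18,0,0,0,0,-0.14,-0.18,0,0,0,0,-0.14,-0.18,0,0,0,0,-0.14,-0.18,0,0,0,0,-0.14,-0.18,0,0,0,0,-0.14,-0.18,0,0,0,0,0,0,0.1,0,0,0.11,0,0,0,0,0,0]}}

```text
t: 2.6
tool_pos: [464.2, -120.8, 214.9]
eef_rot: [-3.139, -0.003, 2.795]
wrist_force: [0.1, -0.1, 0.3]
width: 0.2
grip_force: 0.0
```

```bash
cat >> h.py <<'E'
def wray(u,v,z,pos,rot):
    c=robot.get_calibration('wrist');T=np.array(c['tool_from_camera'])
    a=(u-c['cx'])/c['fx'];b=(v-c['cy'])/c['fy'];r=np.hypot(a,b)+1e-9
    d=np.array([np.sin(r)*a/r,np.sin(r)*b/r,np.cos(r)]);M=R.from_euler('xyz',rot).as_matrix()
    o=M@T[:3,3]+pos;d=M@T[:3,:3]@d
    return o+d*(z-o[2])/d[2]
E
python3 - <<'E'
from h import *
s=robot.sense();im=robot.capture('wrist');cv2.imwrite('pics/w1.png',im);print(s['t'],s['tool_pos'],s['eef_rot'])
np.savez('w1.npz',p=s['tool_pos'],r=s['eef_rot'])
print(robot.get_calibration('wrist'))
E
```

```text
2.6 [ 464.17595756 -120.7929438   214.87909063] [-3.13945015e+00 -3.09458039e-03  2.79534365e+00]
{'fx': 325.19226210127806, 'fy': 325.19226210127806, 'cx': 279.8285589102588, 'cy': 206.78457314787238, 'tool_from_camera': array([[-4.20352848e-04, -9.64852952e-01, -2.62790040e-01,
         7.19992498e+01],
       [ 9.99999058e-01, -6.21219512e-05, -1.37148997e-03,
         3.73598311e-01],
       [ 1.30696111e-03, -2.62790369e-01,  9.64852068e-01,
        -1.43065404e+02],
       [ 0.00000000e+00,  0.00000000e+00,  0.00000000e+00,
         1.00000000e+00]])}
```

View pics/w1.png

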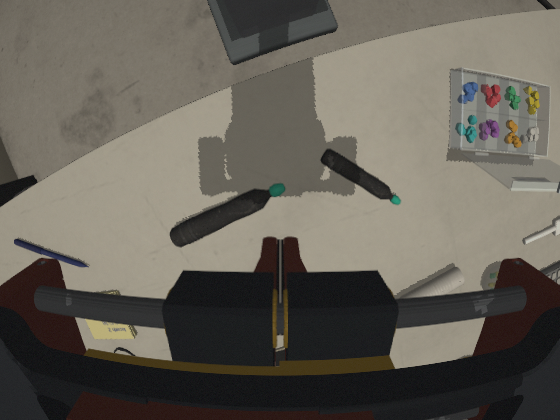

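The wrist view shows the long probe from (172,238) to its teal nose at (277,189), and the box's front rim at (458,70)–(549,85).

```bash
python3 - <<'E'
from h import *
d=np.load('w1.npz');p,r=d['p'],d['r'];im=cv2.imread('pics/w1.png');hsv=cv2.cvtColor(im,cv2.COLOR_BGR2HSV)
g=((hsv[...,2]<60)|((hsv[...,1]>120)&(abs(hsv[...,0].astype(int)-80)<15))).astype(np.uint8)
g[:175]=0;g[250:]=0;g[:,:165]=0;g[:,290:]=0
g=cv2.morphologyEx(g,cv2.MORPH_OPEN,np.ones((3,3)))
n,l,st,ce=cv2.connectedComponentsWithStats(g)
for i in range(1,n):
    if st[i,4]<50: continue
    W=np.array([wray(v,u,13,p,r)[:2] for u,v in np.argwhere(l==i)]);m=W.mean(0)
    e=np.linalg.svd(W-m,full_matrices=False)[2][0];e*=np.sign(e[1]);q=(W-m)@e
    mid=m+e*(q.min()+q.max())/2;print(st[i],np.ptp(q),m,'nose',mid+64*e)
t=((hsv[...,1]>120)&(abs(hsv[...,0].astype(int)-80)<15));t[:175]=0;t[205:]=0;t[:,:250]=0;t[:,300:]=0
u=np.argwhere(t).mean(0);print('teal',u,wray(u[1],u[0],14,p,r))
for k in((458,70),(549,85)): print('rim',wray(*k,29,p,r))
E
```

```text
[ 170  184  115   62 2336] 146.2870927603051 [ 471.09907036 -193.37372754] nose [ 464.3557246  -126.45641856]
[263 238  16  12 170] 19.024402958697998 [ 521.47756506 -153.99914478] nose [ 558.97591094 -100.98031373]
[281 238   9  12  88] 15.604657978070442 [ 527.8486543  -137.33451078] nose [476.63501065 -97.9704976 ]
teal [189.50344828 276.49655172] [ 464.35527746 -125.26043718   14.        ]
rim [399.6961751 110.8394776  29.       ]
rim [444.64593495 255.13455158  29.        ]
```

Request:
{"fn": "move_arm", "kwargs": {"targets": [-0.008,-0.023,0.14,0,0,0,0,0,0.14,0,0,0,0,0,0.14,0,0,0,0,0,0.1,0,0,0,0,0,0.06,0,0,0,0,0,0,0,0,0,0,0,0,0,0,0,0,0,0,0,0,0,0,0,0,0,0,0,0,0,0,0,0,0]}}

```text
t: 3.9
tool_pos: [464.6, -127.0, 71.6]
eef_rot: [3.141, 0.0, 2.795]
wrist_force: [-0.5, 0.1, -0.5]
width: 0.2
grip_force: 0.0
```

Request:
{"fn": "move_arm", "kwargs": {"targets": [0,0,0,0,0,0,0,0,0,0,0,0,0,0,0,0,0,0,0,0,0,0,0,0,0,0,0,0,0,0,0,0,0,0,0,0,0,0,0,0,0,0,0,0,0,0,0,0,0,0,0,0,0,0,0,0,0,0,0,0]}}

```text
t: 5.15
tool_pos: [464.5, -126.9, 71.3]
eef_rot: [3.142, 0.0, 2.795]
wrist_force: [0.8, -0.7, -0.3]
width: 0.2
grip_force: 0.0
```

Request:
{"fn": "move_arm", "kwargs": {"targets": [0,0,-0.19,0,0,0,0,0,-0.19,0,0,0,0,0,-0.19,0,0,0,0.08,0.224,0,0,0,0,0.08,0.224,0,0,0,0,0.08,0.224,0,0,0,0,0.08,0.224,0,0,0,0,0.08,0.224,0,0,0,0,0.08,0.224,0,0,0,0,0,0,0,0,0,0]}}

```text
t: 6.4
tool_pos: [464.5, 234.9, 213.3]
eef_rot: [3.141, -0.001, 2.803]
wrist_force: [0.3, -1.1, -0.5]
width: 0.5
grip_force: 0.0
```

```bash
python3 - <<'E'
from h import *
s=robot.sense();im=robot.capture('wrist');cv2.imwrite('pics/w2.png',im);print(s['t'],s['tool_pos'],s['eef_rot'])
np.savez('w2.npz',p=s['tool_pos'],r=s['eef_rot'])
E
```

```text
6.4 [464.49721209 234.88496655 213.3235935 ] [ 3.14105962e+00 -7.26369233e-04  2.80304359e+00]
```

View pics/w2.png

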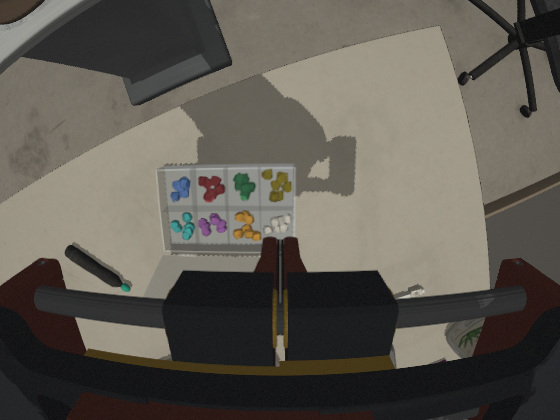

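The wrist view shows the box rim at FR (159,168) and FL (295,165). The rear-right corner is at about (164,252). The yellow tips in the target compartment are at about (278,186).

```bash
python3 - <<'E'
from h import *
d=np.load('w2.npz');p,r=d['p'],d['r']
fr,fl,rr,c=[wray(*k,29,p,r)[:2] for k in((159,168),(295,165),(164,252),(278,187))]
print(fr,fl,rr,c,np.linalg.norm(fl-fr),np.linalg.norm(rr-fr))
f=fl-fr;ps=np.arctan2(-f[0],f[1]);C,S=np.cos(ps),np.sin(ps);M=np.array([[C,-S],[S,C]])
o=(fl+fr)/2+M@[48.5,0];print('psi',np.degrees(ps),'o',o,'comp',o+M@[-21.5,55.5])
E
```

```text
[397.52830196 122.21852247] [444.26048469 258.35177428] [487.07527029  86.54243577] [460.06979815 234.46865217] 143.93109168286793 96.39212986395059
psi -18.946456649097215 o [466.76678015 174.5379541 ] comp [464.45158356 234.01181277]
```

Request:
{"fn": "move_arm", "kwargs": {"targets": [-0.004,-0.016,0.13,0,0,0,0,0,0.13,0,0,0,0,0,0.13,0,0,0,0,0,0.1,0,0,0,0,0,0.06,0,0,0,0,0,0,0,0,0,0,0,0,0,0,0,0,0,0,0,0,0,0,0,0,0,0,0,0,0,0,0,0,0]}}

```text
t: 7.7
tool_pos: [465.3, 225.9, 76.7]
eef_rot: [3.141, 0.0, 2.796]
wrist_force: [-0.1, 0.6, -0.6]
width: 0.5
grip_force: 0.0
```

Request:
{"fn": "move_arm", "kwargs": {"targets": [0,0,0,0,0,0,0,0,0,0,0,0,0,0,0,0,0,0,0,0,0,0,0,0,0,0,0,0,0,0,0,0,0,0,0,0,0,0,0,0,0,0,0,0,0,0,0,0,0,0,0,0,0,0,0,0,0,0,0,0]}}

```text
t: 8.95
tool_pos: [465.2, 225.7, 76.3]
eef_rot: [3.142, -0.0, 2.795]
wrist_force: [1.3, -0.4, -0.2]
width: 0.8
grip_force: 0.0
```

Request:
{"fn": "move_arm", "kwargs": {"targets": [0.006,0.016,0,0,0,0,0,0,0,0,0,0,0,0,0,0,0,0,0,0,0,0,0,0,0,0,0,0,0,0,0,0,0,0,0,0,0,0,0,0,0,0,0,0,0,0,0,0,0,0,0,0,0,0,0,0,0,0,0,0]}}

```text
t: 10.2
tool_pos: [465.1, 230.0, 76.3]
eef_rot: [3.142, -0.0, 2.795]
wrist_force: [-0.4, 0.0, -0.3]
width: 0.6
grip_force: 0.0
```

Request:
{"fn": "move_arm", "kwargs": {"targets": [0,0,-0.14,0,0,0,0,0,-0.14,0,0,0,0,0,-0.14,0,0,0,-0.14,-0.054,0,0,0,0,-0.14,-0.054,0,0,0,0,-0.14,-0.054,0,0,0,0,-0.14,-0.054,0,0,0,0,0,0,0,0,0,0,0,0,0.11,0,0,0,0,0,0.11,0,0,0]}}

```text
t: 11.45
tool_pos: [578.0, 132.7, 125.8]
eef_rot: [3.141, -0.0, 2.796]
wrist_force: [-0.2, 0.5, -0.5]
width: 0.3
grip_force: 0.0
```

```bash
python3 - <<'E'
from h import *
s=robot.sense();im=robot.capture('side');x=im[60:240,180:380];cv2.imwrite('pics/s3.png',cv2.resize(x,None,fx=3.3,fy=3.3,interpolation=cv2.INTER_CUBIC))
print(s['t'],s['tool_pos'],s['wrist_force'])
E
```

```text
11.45 [577.96787517 132.71787104 125.79218643] [-0.22386456  0.50995374 -0.49815036]
```

View pics/s3.png

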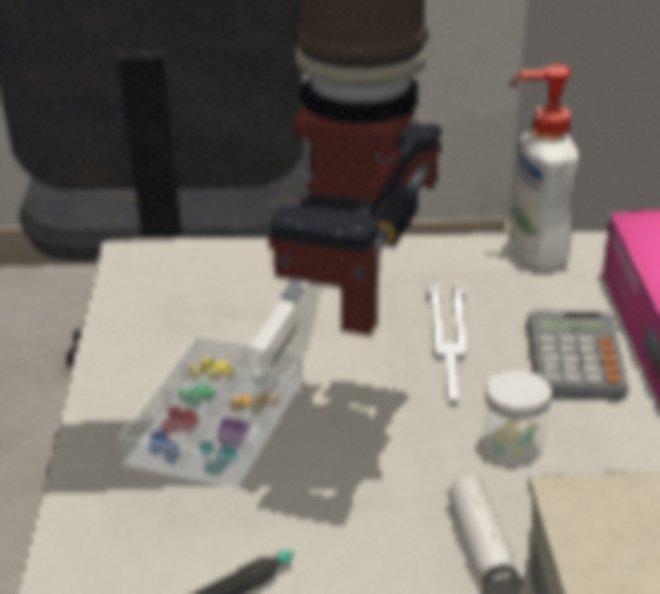

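The side view shows the closed fingers at crop (360,300), just behind the open lid with its snap tab at (293,292) and clear of the fork and jar. I'll start pushing slowly.

Request:
{"fn": "move_arm", "kwargs": {"targets": [0.022,0,-0.002,0,0,0,0.022,0,-0.002,0,0,0,0.022,0,-0.002,0,0,0,0.022,0,-0.002,0,0,0,0.022,0,-0.002,0,0,0,0.022,0,-0.002,0,0,0,0.022,0,-0.002,0,0,0,0.022,0,-0.002,0,0,0,0.022,0,-0.002,0,0,0,0.022,0,-0.002,0,0,0]}}

```text
t: 12.75
tool_pos: [526.4, 150.4, 131.3]
eef_rot: [-3.141, -0.0, 2.795]
wrist_force: [0.9, 0.2, 0.3]
width: 0.5
grip_force: 0.2
```

```bash
python3 - <<'E'
from h import *
s=robot.sense();im=robot.capture('side');x=im[60:240,180:380];cv2.imwrite('pics/s4.png',cv2.resize(x,None,fx=3.3,fy=3.3,interpolation=cv2.INTER_CUBIC))
print(s['t'],s['tool_pos'],s['wrist_force'])
E
```

```text
12.75 [526.3896162  150.39720067 131.30654456] [0.88060209 0.22282641 0.28341344]
```

View pics/s4.png

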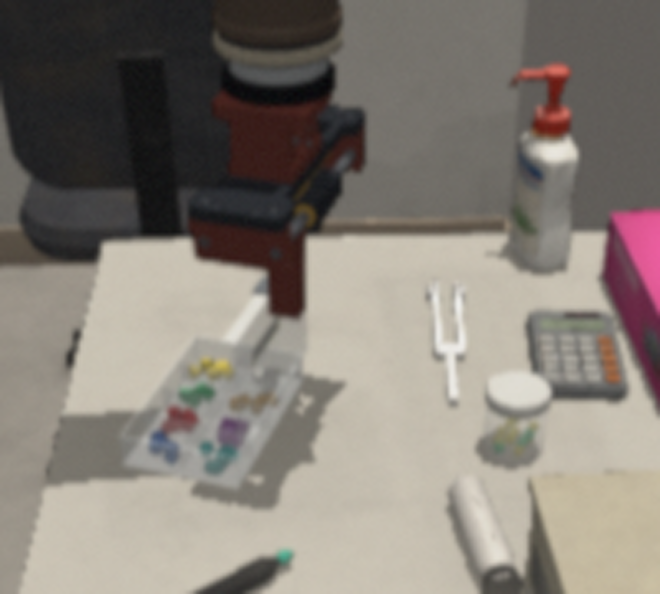

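The lid has followed to about upright, the finger at (288,290) is on its outer face, and the box hasn't moved. Next I'll follow the arc down.

Request:
{"fn": "move_arm", "kwargs": {"targets": [0.028,0,0.003,0,0,0,0.028,0,0.003,0,0,0,0.028,0,0.003,0,0,0,0.027,0,0.01,0,0,0,0.027,0,0.01,0,0,0,0.027,0,0.01,0,0,0,0.017,0,0.013,0,0,0,0.017,0,0.013,0,0,0,0.017,0,0.013,0,0,0,0.017,0,0.013,0,0,0]}}

```text
t: 14.05
tool_pos: [471.8, 170.2, 108.3]
eef_rot: [-3.142, 0.0, 2.795]
wrist_force: [0.2, -0.4, 0.5]
width: 0.4
grip_force: 0.2
```

Request:
{"fn": "move_arm", "kwargs": {"targets": [0.018,0,0.022,0,0,0,0.018,0,0.022,0,0,0,0.018,0,0.023,0,0,0,0.012,0,0.026,0,0,0,0.012,0,0.026,0,0,0,0.011,0,0.026,0,0,0,0.003,0,0.02,0,0,0,0.003,0,0.02,0,0,0,0.003,0,0.02,0,0,0,0.003,0,0.02,0,0,0]}}

```text
t: 15.3
tool_pos: [448.4, 178.6, 52.1]
eef_rot: [3.141, 0.0, 2.795]
wrist_force: [0.7, 0.2, 1.7]
width: 0.2
grip_force: 0.2
```

Request:
{"fn": "move_arm", "kwargs": {"targets": [0,0,0.002,0,0,0,0,0,0.002,0,0,0,0,0,0.002,0,0,0,0,0,0.002,0,0,0,0,0,0.002,0,0,0,0,0,0.002,0,0,0,0,0,0.002,0,0,0,0,0,0.002,0,0,0,0,0,0.002,0,0,0,0,0,0.002,0,0,0]}}

```text
t: 16.55
tool_pos: [448.4, 178.8, 49.1]
eef_rot: [3.14, -0.001, 2.795]
wrist_force: [-7.2, -2.9, 32.6]
width: 0.6
grip_force: 16.1
```

The press reads 32 N with the fingertips at about 30 mm, so the lid is seated. I'll lift off and check.

Request:
{"fn": "move_arm", "kwargs": {"targets": [0,0,-0.01,0,0,0,0,0,-0.03,0,0,0,0,0,-0.1,0,0,0,0,0,-0.12,0,0,0,0,0,-0.12,0,0,0,0,0,-0.12,0,0,0,0,0,-0.12,0,0,0,0,0,0,0,0,0,0,0,0,0,0,0,0,0,0,0,0,0]}}

```text
t: 17.8
tool_pos: [447.6, 178.4, 201.3]
eef_rot: [-3.14, -0.001, 2.795]
wrist_force: [-0.1, -0.7, 0.2]
width: 0.7
grip_force: 0.0
```

```bash
python3 - <<'E'
from h import *
s=robot.sense();im=robot.capture('side');x=im[120:260,190:330];cv2.imwrite('pics/s5.png',cv2.resize(x,None,fx=4.2,fy=4.2,interpolation=cv2.INTER_CUBIC))
print(s['t'],s['tool_pos'],s['wrist_force'])
E
```

```text
17.8 [447.6080239  178.41290919 201.33711905] [-0.11289181 -0.70003597  0.21500738]
```

View pics/s5.png

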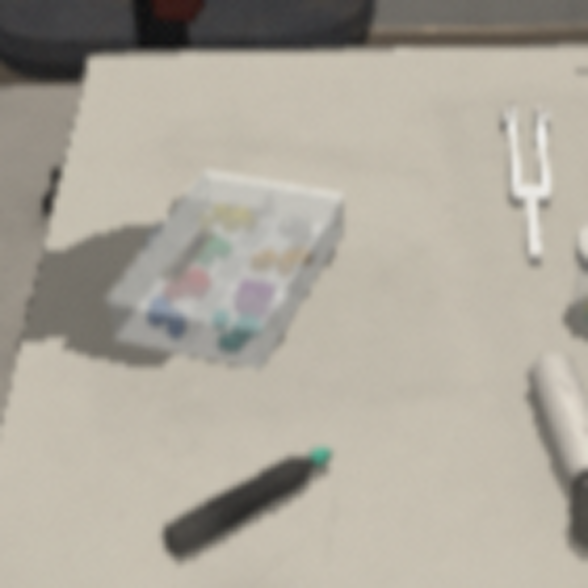

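The lid looks shut or nearly so, but its front right corner at (110,300) may sit slightly high. I'll compare before and after with projected corners.

```bash
python3 - <<'E'
from h import *
ps=np.radians(-19.5);C,S=np.cos(ps),np.sin(ps);M=np.array([[C,-S],[S,C]]);o=np.array([467,172.])
def L(th,y,b=0):return np.r_[M@[51-98*np.cos(th),y]+o,31+98*np.sin(th)]
a=cv2.imread('pics/side0.png');b=robot.capture('side');out=[]
for im in(a,b):
    x=cv2.resize(im[150:220,205:285],None,fx=5,fy=5,interpolation=cv2.INTER_CUBIC)
    for th,c in((0,(0,0,255)),(.1,(255,0,0))):
        for q in proj('side',[L(th,75),L(th,-75)]): cv2.circle(x,tuple(int(k) for k in (q-[205,150])*5),2,c,-1)
    out.append(x)
cv2.imwrite('pics/cmp.png',np.hstack(out))
E
```

```text
(no output)
```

View pics/cmp.png

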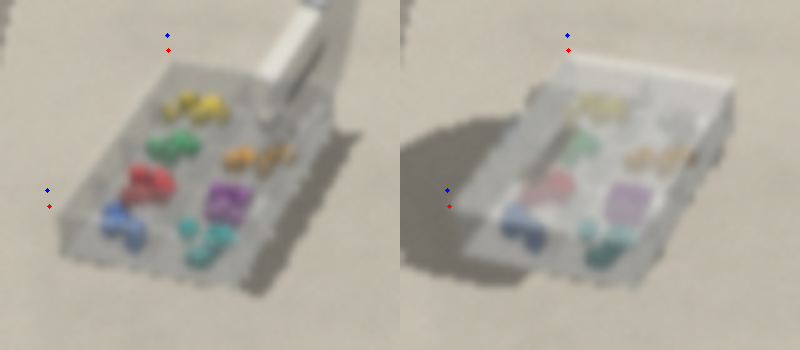

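The lid edge sits about 6–11 px above the rim line, where 15 px is 0.1 rad, so it's borderline. I'll press again, closer to the free edge over the snap tab.

Request:
{"fn": "move_arm", "kwargs": {"targets": [0.064,0,0,0,0,0,0,0,0.14,0,0,0,0,0,0.14,0,0,0,0,0,0.14,0,0,0,0,0,0.1,0,0,0,0,0,0.04,0,0,0,0,0,0.01,0,0,0,0,0,0.004,0,0,0,0,0,0.004,0,0,0,0,0,0,0,0,0]}}

```text
t: 19.15
tool_pos: [433.4, 184.3, 58.3]
eef_rot: [3.141, 0.0, 2.795]
wrist_force: [-0.4, 0.0, 1.0]
width: 0.5
grip_force: 0.0
```

Request:
{"fn": "move_arm", "kwargs": {"targets": [0,0,0.004,0,0,0,0,0,0.004,0,0,0,0,0,0.004,0,0,0,0,0,0.004,0,0,0,0,0,0,0,0,0,0,0,0,0,0,0,0,0,0,0,0,0,0,0,0,0,0,0,0,0,0,0,0,0,0,0,0,0,0,0]}}

```text
t: 20.4
tool_pos: [433.2, 184.1, 53.9]
eef_rot: [3.142, 0.0, 2.795]
wrist_force: [-0.5, 0.7, -0.1]
width: 0.3
grip_force: 0.0
```

Request:
{"fn": "move_arm", "kwargs": {"targets": [0,0,0.004,0,0,0,0,0,0.004,0,0,0,0,0,0.004,0,0,0,0,0,0,0,0,0,0,0,0,0,0,0,0,0,0,0,0,0,0,0,0,0,0,0,0,0,0,0,0,0,0,0,0,0,0,0,0,0,0,0,0,0]}}

```text
t: 21.65
tool_pos: [433.2, 184.1, 50.8]
eef_rot: [3.142, -0.0, 2.795]
wrist_force: [0.3, 0.1, -0.4]
width: 0.6
grip_force: 0.0
```

Request:
{"fn": "move_arm", "kwargs": {"targets": [0,0,0.003,0,0,0,0,0,0.003,0,0,0,0,0,0.002,0,0,0,0,0,0,0,0,0,0,0,0,0,0,0,0,0,0,0,0,0,0,0,0,0,0,0,0,0,0,0,0,0,0,0,0,0,0,0,0,0,0,0,0,0]}}

```text
t: 22.9
tool_pos: [433.3, 184.2, 49.6]
eef_rot: [3.141, -0.0, 2.795]
wrist_force: [-3.2, -1.0, 12.2]
width: 0.2
grip_force: 6.3
```

Firm contact came only with the fingertips at about 30.6 mm near the free edge. That matches the 31 mm top of a shut lid, so it is fully down. I'll retreat and hand in.

Request:
{"fn": "move_arm", "kwargs": {"targets": [0,0,-0.01,0,0,0,0,0,-0.03,0,0,0,0,0,-0.1,0,0,0,0,0,-0.12,0,0,0,0,0,-0.12,0,0,0,0,0,-0.12,0,0,0,0,0,-0.1,0,0,0,0,0,0,0,0,0,0,0,0,0,0,0,0,0,0,0,0,0]}}

```text
t: 24.15
tool_pos: [432.6, 183.8, 197.9]
eef_rot: [-3.14, -0.001, 2.795]
wrist_force: [-1.4, -0.6, -0.5]
width: 0.7
grip_force: 0.0
```

```bash
python3 -c "
from h import *
print(robot.job_done())"
```

```text
the job is handed in; nothing more can be done
None
```

I pointed at the probe nose and then the front-left compartment, pressed the lid shut (confirmed by touch near its free edge), and handed the job in at about 24 s; no verdict was returned.

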